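# Clamp a pipe offcut in the V-block jig

### The job

Take the loose pipe from its wooden rest and lay it gently in the two V-blocks of the clamping jig, then slide it along the Vs until it is pressed home against the stop, its sprung tip fully squeezed in, without ramming it. Then swing the strap over the pipe and press its handle down until the rubber pad grips the pipe firmly but is not forced, and let go. Leave the things lying around where they are.

Things in the scene. Friction and masses are not known exactly. Their poses are not given: they have to be found in the camera images.
- pipe_center (a point): Centre of the loose plain grey metal pipe, 28 mm in diameter, 280 mm long, 0.24 to 0.36 kg. x runs along the pipe. It starts level on the rest, its axis 28 mm above the table.
- rest: Fixed rest under the pipe (origin on the table below its middle, x along the pipe): two wooden battens 70 mm either side of the middle, each 20 mm along x, 90 mm across, 14 mm high, with 8 mm lips beside the pipe. Between them the pipe is free to grasp from above.
- jig: Fixed steel jig. Origin on the table below the middle between its two V-blocks; x runs along the Vs to the stop, z up. Base plate x = -130 to 250 mm, 120 mm wide, top at z = 10. The 90-degree V-blocks are 30 mm long, 80 mm wide, at x = -80 and 80, tops at z = 47.5; the gap between them is open down to the base plate.
- vees: The two V-blocks as one fixed part; origin half-way between them at jig x = 0, y = 0, z = 42 mm, axes as the jig's: a pipe seated in both Vs has its axis through this point, along x. Laid with its centre at about x = -25 mm, the pipe clears the stop. It slides in the Vs under 1 to 3 N, more if also pushed down. Not gentle: a fall of over 8 mm, or over 60 N on the Vs.
- stop_post: Fixed stop: an upright post at jig x = 216 to 232 mm, 50 mm wide, top at z = 62, with a screw at the pipe's axis height pointing to -x, ending in a sprung rubber tip 20 mm in diameter. Origin on the screw's axis at jig x = 140, z = 42 mm, axes as the jig's. The screw's setting differs each time and is not measured: find it by feel.
- stop_axis (a point): On the screw's axis at jig x = 127 mm: the near end of the range, x = 127 to 182 mm, in which the free tip's face lies. The tip yields 4 mm under 0 to 2.4 N, then is solid. The pipe is home when the push has clearly risen to 9 to 13 N, sliding friction included: more than 3 N must reach the stop; over 20 N there is ramming. Let go, it may creep back a little, still touching.
- strap (a joint): Angle (rad) of the flat steel strap, 24 mm wide, 8 mm thick: 0 = level across the pipe over the V-block at jig x = -80 mm, growing as it swings up and away to the jig's +y side. Starts leaning back at 1.85 to 2.2; limits -0.12 and 2.3. The stiff hinge stays where it is left; about 5 N at the handle moves it.
- strap_hinge (a point): On the strap's hinge axis (parallel to jig x), at jig x = -80, y = 50, z = 62 mm.
- strap_handle (a point): Middle of the strap's handle, a round black bar 14 mm in diameter parallel to jig x, 130 mm from the hinge axis, standing out 88 mm from the strap's tip to -x; this point is 70 mm to -x of the strap's middle line. Strap level: jig x = -150, y = -80, z = 62 mm. It can be pinched across the bar from above, turning in the grip, or pushed.
- pad: Sprung rubber pad under the strap, 22 x 26 mm, 50 mm from the hinge axis (origin on the strap's middle plane). Touches a seated pipe at 0.06 rad, is squeezed 3 mm at 0; 3 N/mm over 5 mm, then solid. Pressing the handle straight down with 8 to 11 N in all leaves it gripping with about 6 to 15 N, which is right; under 4 N is loose, over 30 N forced. It holds when let go.
- tin_center (a point): Centre of a closed tin, 70 mm in diameter, 90 mm high: leave alone.
- tee_center (a point): Centre of a dark cast pipe tee, 66 x 61 mm, 42 mm high: leave alone.
- carton_center (a point): Centre of a cardboard carton, 130 x 90 x 75 mm high: leave alone.
- screwdriver_grip (a point): Handle of a screwdriver lying on the table: leave alone.

How it is judged:
By the outcome, as a careful person would: the job done as asked, in the order asked, and still so for the second after the job is handed in, with the robot touching nothing.
It also fails if it takes over 72 s, if anything falls off the work surface, if the arm or the gripper's body presses on something with over 40 N, if the wrist force passes 120 N, or if a joint passes its speed limit or range.

### The arm

A 7-joint arm with a two-finger parallel gripper is mounted at the origin on the work surface. World frame = base frame: x ahead of the robot, y to its left, z up, the work surface at z = 0. Lengths are in m, angles in rad, forces in N, time in s.
With the tool pointing down it reaches from about 0.4 to 0.925 m from the base axis. Payload 5.6 kg.
Tool frame: the origin (TCP) lies midway between the tips of the shut fingers; the grasp point (between the pads) lies 19 mm behind it; z points along the fingers, y is the line along which they close (so a half turn about z gives the same grasp; the last joint's range is limited). The gripper opens to 85 mm and grips with 20 to 120 N. Pads are 22 mm wide; open, the fingers measure 114 mm over their backs; the gripper's body (76 mm by 85 mm) begins 54 mm behind the grasp point. The pads swing forward as they close: fully open they stand 13 mm farther back than shut.
Start: joints at [1.069, 0.468, -0.012, 1.603, 0.006, 1.071, -0.056], TCP at [0.288, -0.583, 0.231] pointing down, gripper open.
Joint ranges: [-2.53, 2.53], [-0.31, 2.02], [-1.57, 1.55], [0.28, 2.44], [-1.29, 4.43], [0.15, 1.84], [-2.92, 2.92]. Speed limits (rad/s): [2.57, 2.57, 3.14, 3.14, 3.14, 3.14, 3.14].

### API

Orientations are given as a unit quaternion [w, x, y, z].
In Python, from cell import env, imaging, workorder, finder gives the robot as it stands.
- The arm moves only by the tool play_rows, never from a script. Its argument "targets" is text: rows parted by semicolons, each of 7 numbers parted by spaces: the shift along the world's x, y, z in mm, then the turn, a rotation vector about the world's x, y, z in degrees, then the finger opening in mm, from 0 to 85.4. A call has exactly 10 rows; each row shifts and turns the commanded pose from where the row before left it; what a row does not reach is not made up. A row lasts 1/12 s, in which the tool goes at most 41.7 mm and 7.16 degrees, less where a joint would pass 70% of its speed; a pose out of reach is approached as far as the arm can. A call is refused whole if a number of a shift passes 41.7 or a number of a turn 7.16, either way. A call with a gripper value outside its range is refused whole. The fingers move at their own pace and stop on an object; the grip force is fixed at half the most. Time passes only in rows, so rows that do not move let the fingers close, or fill a call up. It gives the time, the measured TCP pose, the force, the opening and the grip force at its end, in the units of the state.
- env.sense(): the state, without advancing time (a new reading comes with each control period).
- imaging.grab_frame(name): name is "side" or "top"; returns a dict with "frame" (420x560x3 uint8, red, green, blue), "depth" (420x560 float32, m along the optical axis (not along the pixel's ray), 0 where there is no reading), "K" (3x3 intrinsics, pixels), "extrinsics" (4x4, takes a point from world to camera coordinates). Camera axes: x right, y down, z forward; pixel columns grow to the right and rows downward; lengths in m; the calibration is good to about 2 mm. A picture is of the moment at which its call begins.
- workorder.close_job(): hands the job in; it is judged then, once.
Trained networks look in the newest picture that a camera, given by its name, has taken for a name from the list of things; names that differ only in an ending like _2 or _b are one class to them, and where a whole thing is asked for, a point or a joint stands for the part that bears it (a point fixed in the world has none). Each returns a list of dicts, best first, with "conf" (0 to 1); they miss things now and then, are a little off and sometimes report something else, mostly with a low value. They report only what shows in the picture. A call takes as long as a camera call.
- finder.look_for(camera, target): "centre" ([row, column] in pixels, amid what is visible of it).
- finder.mark_of(camera, target): "centre" ([row, column] in pixels: a listed point, or the origin of a listed thing).
The state is a dict: "clock": time; "qpos": joint angles; "qd": joint speeds; "joint_efforts": joint torques, N m; "position": TCP position; "ee_rot": TCP orientation; "wrist_force": force on the tool from outside, world axes, zero at the start; "moment": the same for the moment, N m; "opening": finger opening in m; "grasp_force": force on a finger pad.
Only numpy, scipy, OpenCV 4.12 (cv2) and the standard library are available. Lean on these libraries where they do the work, as an engineer would, in place of code of your own. Each camera call takes 0.05 s, during which the arm holds its last target. There are 200 camera calls.

## Working session

There is one attempt and no reset: what is moved stays moved. The work goes in short steps, Python scripts to look and compute and a tool call to move; the robot and the scene stay as the last step left them, time stands still between calls to the robot, and variables do not carry over. Pictures are saved under pics/ and viewed, at most 10 in all, crops included, and the job is handed in when it is done.

Besides the shell and the picture viewer there is one more tool, called after "Emit:" as a command line: name --argument value ..., lists and objects as JSON in quotes. play_rows: Moves the arm, as the interface text tells. Its arguments: {"type":"object","properties":{"targets":{"type":"string"}},"required":["targets"]}

```bash
ls; mkdir -p pics; cat > h.py <<'E'
import numpy as np, cv2
from cell import env, imaging, workorder, finder
def w(f,px,depth=None,z=None):
    K=f["K"];E=f["extrinsics"];r,c=px
    d=np.linalg.inv(K)@np.array([c,r,1.0])
    R=E[:3,:3];t=E[:3,3]
    o=-R.T@t; dw=R.T@d
    s=depth if z is None else (z-o[2])/dw[2]
    return o+s*dw
def proj(f,p):
    q=f["extrinsics"]@np.append(p,1);q=f["K"]@q[:3];return q[1]/q[2],q[0]/q[2]
def save(f,n):
    cv2.imwrite("pics/"+n,f["frame"][:,:,::-1])
E
python3 - <<'E'
from h import *
np.set_printoptions(precision=4,suppress=True)
print(env.sense())
zs=dict(pipe_center=.028,rest=0,jig=0,vees=.042,stop_post=.042,stop_axis=.042,strap_hinge=.062,strap_handle=None,pad=None,tin_center=.045,tee_center=.021,carton_center=.0375,screwdriver_grip=.015)
for cam in("top","side"):
    f=imaging.grab_frame(cam);save(f,cam+"0.png")
    E=f["extrinsics"];print(cam,-E[:3,:3].T@E[:3,3])
    for n,z in zs.items():
        for m in finder.mark_of(cam,n)[:2]:
            r,c=m["centre"];d=f["depth"][int(min(max(r,0),419)),int(min(max(c,0),559))]
            print(n,round(m["conf"],2),np.round([r,c],1),"z:",None if z is None else w(f,(r,c),z=z),"d:",w(f,(r,c),depth=d))
E
```

```text
pics
{'clock': 0.0, 'qpos': array([ 1.069 ,  0.4684, -0.0116,  1.6036,  0.006 ,  1.0714, -0.0563]), 'qd': array([ 0.    , -0.0002, -0.0006, -0.0013, -0.0009, -0.0002,  0.0014]), 'joint_efforts': array([ -0.0003, -53.238 ,   0.0215, -25.1309,   0.0115,   0.0077,
        -0.    ]), 'position': array([ 0.2875, -0.5823,  0.2303]), 'ee_rot': array([-0.0009,  0.9738,  0.2274, -0.0003]), 'wrist_force': array([0.0914, 0.1501, 0.0528]), 'moment': array([ 0.0331,  0.0007, -0.0032]), 'grasp_force': 0.0, 'opening': 0.0854208346814237}
top [0.5063 0.0194 1.0717]
pipe_center 0.97 [232.7 336.5] z: [ 0.5708 -0.1423  0.028 ] d: [ 0.5699 -0.14    0.0426]
jig 0.96 [204.9 208.4] z: [0.643 0.189 0.   ] d: [0.6418 0.1875 0.0094]
stop_axis 0.2 [260.4 443.9] z: [ 0.5029 -0.407   0.042 ] d: [ 0.5028 -0.4138  0.0256]
strap_hinge 0.98 [239.1 184. ] z: [0.5502 0.2368 0.062 ] d: [0.5498 0.2347 0.072 ]
strap_handle 0.76 [272.6 147.4] z: None d: [0.4723 0.2911 0.1685]
pad 0.65 [241.4 168.8] z: None d: [0.5422 0.2599 0.1174]
tin_center 0.89 [148.3 320.8] z: [ 0.7851 -0.1014  0.045 ] d: [ 0.7731 -0.0962  0.0892]
tee
[... 655 characters left out ...]
0.    ] d: [ 0.5709 -0.1414  0.0402]
vees 0.23 [211.6 306.8] z: [ 0.5476 -0.0668  0.042 ] d: [ 0.571  -0.1295  0.0001]
strap_hinge 0.96 [263.7 259.7] z: [0.551  0.2338 0.062 ] d: [0.5424 0.2496 0.0768]
strap_handle 0.63 [253.1 279.4] z: None d: [0.4659 0.3038 0.1727]
tin_center 0.9 [191.1 244.9] z: [ 0.7766 -0.0922  0.045 ] d: [ 0.7577 -0.0604  0.0655]
tee_center 0.82 [330.6 285.5] z: [0.4235 0.362  0.021 ] d: [0.4181 0.3743 0.0363]
carton_center 0.76 [329.3 196.3] z: [0.5858 0.4514 0.0375] d: [0.5633 0.4766 0.0742]
carton_center 0.52 [261.9 258.8] z: [0.5706 0.2024 0.0375] d: [0.5384 0.2611 0.0922]
screwdriver_grip 0.67 [175.1 353.5] z: [ 0.5013 -0.4186  0.015 ] d: [ 0.4997 -0.4115  0.0186]
```

View pics/top0.png

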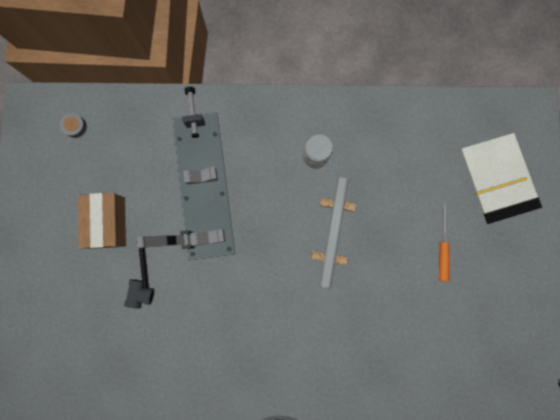

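View pics/side0.png

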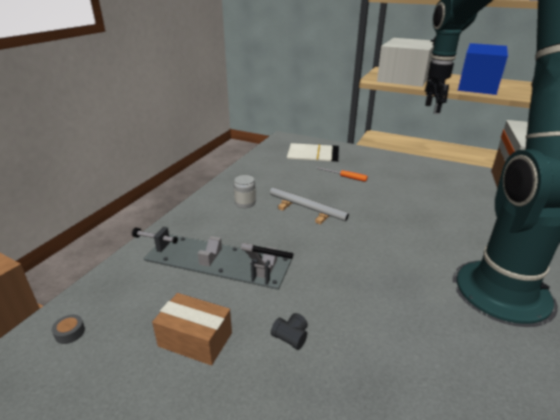

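Top view: pipe from about (178,343) to (287,326), row/column. The jig plate spans rows 113–258 at columns 175–232 with the stop at the top (around row 120). The strap leans left at row 240, with its handle at column 143 down to row ~290, above the tee. Next I'll fit the pipe and jig from depth.

```bash
cat >> h.py <<'E'
def cloud(f):
    D=f["depth"];h,wd=D.shape
    v,u=np.mgrid[:h,:wd]
    P=np.stack([u,v,np.ones_like(u)],-1)@np.linalg.inv(f["K"]).T*D[...,None]
    E=f["extrinsics"];P=(P-E[:3,3])@E[:3,:3]
    P[D==0]=np.nan
    return P
def rect(P,m):
    q=P[m][:,:2].astype(np.float32);(c,s,a)=cv2.minAreaRect(q)
    return len(q),np.array(c),np.array(s),a
def box(P,x0,x1,y0,y1,z0,z1):
    return (P[...,0]>x0)&(P[...,0]<x1)&(P[...,1]>y0)&(P[...,1]<y1)&(P[...,2]>z0)&(P[...,2]<z1)
def pca(q):
    c=q.mean(0);u=np.linalg.svd(q-c,full_matrices=False)[2][0];u*=np.sign(u[np.argmax(abs(u))])
    t=(q-c)@u;return c,u,t.min(),t.max()
E
python3 - <<'E'
from h import *
np.set_printoptions(precision=4,suppress=True)
f=imaging.grab_frame("top");P=cloud(f)
print("table z",np.nanmedian(P[250:300,380:420,2]))
m=box(P,.4,.72,-.25,-.07,.032,.05);print("pipe",rect(P,m))
c,u,a,b=pca(P[m][:,:2]);print(c,u,np.degrees(np.arctan2(u[1],u[0])),a,b,c+u*(a+b)/2, P[m][:,2].max())
m=box(P,.45,.95,.1,.32,.005,.015);print("base",rect(P,m))
c,u,a,b=pca(P[m][:,:2]);print(c,u,np.degrees(np.arctan2(u[1],u[0])),a,b)
for x in np.arange(.44,.95,.02):
    m=box(P,x,x+.02,.08,.35,.02,.25)
    if m.sum(): q=P[m];print(round(x,2),m.sum(),q[:,1].min(),q[:,1].max(),np.median(q[:,2]),q[:,2].max())
m=box(P,.42,.535,.25,.34,.12,.3);q=P[m];c,u,a,b=pca(q);print("handle",len(q),c,u,a,b,c+u*a,c+u*b)
m=box(P,.36,.47,.3,.42,.02,.06);print("tee",rect(P,m))
E
```

```text
table z 0.000524953990760426
pipe (1141, array([ 0.5735, -0.1361]), array([0.0269, 0.28  ]), 80.26644897460938)
[ 0.5718 -0.1353] [ 0.9859 -0.1676] -9.648786453339714 -0.13815674383624624 0.14180959439338894 [ 0.5736 -0.1356] 0.04689563570082494
base (5299, array([0.6983, 0.2087]), array([0.4944, 0.2186]), 0.5029492974281311)
[0.6941 0.2009] [0.9893 0.1458] 8.386257978715706 -0.24158714884711838 0.2510865972747085
0.44 66 0.28687169808830826 0.3496640496405136 0.17334360856205164 0.17782286507550032
0.46 61 0.2896764323535582 0.3050424009465657 0.17390488349659808 0.1784396574347134
0.48 68 0.2919041249850404 0.30787089112410637 0.17353527728147894 0.17744404843139633
0.5 61 0.2956919907041427 0.3115358714770394 0.17341895020118878 0.17789935896240405
0.52 258 0.19943522521785836 0.3129075164632479 0.13499991997853605 0.17821853275428806
0.54 615 0.14215353705474643 0.3158523612125028 0.0776133153420232 0.17754098133385665
0.56 217 0.14307304502303722 0.24547336219686766 0.04576372681444018 0.0763070542946458
0.68 34 0.21377350005332663 0.24274869696487852 0.03862121279437964 0.05183
[... 418 characters left out ...]
418915148797674 0.0662915257880509
0.86 70 0.20141495511492138 0.25232136515194864 0.06037140864674199 0.06857869203214516
0.88 35 0.2245798545018645 0.23533789809102681 0.0474093238074211 0.05162575560071941
0.9 36 0.22767631214384024 0.23857910521258605 0.047556117022113806 0.049871143260253284
0.92 80 0.22296737820535048 0.24994867568641185 0.049874427343101636 0.05873290199080447
0.94 15 0.22435696776333142 0.2475548141533914 0.053208386871710506 0.0581473588560532
handle 340 [0.4938 0.2974 0.1703] [ 0.9887  0.0426 -0.1439] -0.052311280962033475 0.04545315526850278 [0.4421 0.2952 0.1779] [0.5387 0.2994 0.1638]
tee (587, array([0.4135, 0.3519]), array([0.0625, 0.067 ]), 78.77117156982422)
```

```bash
cat > p2.py <<'E'
from h import *
np.set_printoptions(precision=4,suppress=True)
f=imaging.grab_frame("top");P=cloud(f)
m=box(P,.48,.93,.1,.3,.0065,.014).astype(np.uint8)
m=cv2.morphologyEx(m,cv2.MORPH_OPEN,np.ones((3,3)))
n,L,S,_=cv2.connectedComponentsWithStats(m);k=1+np.argmax(S[1:,4]);m=L==k
# include shapes above the base for the hull
print("base",rect(P,m))
def fr(c,a,q):
    d=q[:,:2]-c;ca,sa=np.cos(a),np.sin(a);return np.c_[d@[ca,sa],d@[-sa,ca],q[:,2]]
n,c,s,ang=rect(P,m)
a=np.radians(ang if ang<45 else ang-90)
o=c-.06*np.array([np.cos(a),np.sin(a)]);print("origin",o,np.degrees(a))
J=fr(o,a,P.reshape(-1,3)).reshape(P.shape)
for x0 in(-80,80):
    k=box(J,x0/1e3-.011,x0/1e3+.011,-.039,.036,.015,.058);q=J[k]
    # V profile: lowest line z = zc + |y-yc|
    b=q[(abs(q[:,1])<.022)]
    from scipy.optimize import least_squares
    r=least_squares(lambda p:p[1]+abs(b[:,1]-p[0])-b[:,2],[0,.025],loss="soft_l1",f_scale=.002);print("V",x0,len(b),r.x*1e3)
    kk=box(J,x0/1e3-.03,x0/1e3+.03,-.045,-.012,.025,.058);print(" xrange",np.percentile(J[kk][:,0],[2,98])*1e3)
k=box(J,.1,.2,-.02,.02,.035,.07);q=J[k];print("screw",q[:,0].min()*1e3,np.median(q[:,1])*1e3,np.percentile(q[:,0],[1,5])*1e3)
k=box(J,.2,.25,-.04,.04,.05,.08);print("post",np.percentile(J[k][:,0],[2,98])*1e3,np.percentile(J[k][:,1],[2,98])*1e3)
k=box(J,-.2,-.05,.08,.18,.1,.3);q=J[k];print("handle/strap",np.percentile(q,[1,50,99],axis=0)*1e3)
k=box(J,-.17,-.1,.06,.18,.1,.3);q=J[k];print("handle bar",np.median(q,axis=0)*1e3,q[:,2].max(),np.percentile(q[:,1],[5,95]))
E
python3 p2.py
```

```text
base (4600, array([0.6957, 0.203 ]), array([0.3794, 0.1207]), 8.133498191833496)
origin [0.6363 0.1945] 8.133498191833496
V -80 154 [ 0.294  22.3519]
 xrange [-94.6658 -65.5059]
V 80 144 [ 0.3027 22.4801]
 xrange [64.9439 94.4227]
screw 179.09419147775986 -0.9164303474921455 [179.178  179.5216]
post [215.1583 238.8329] [-24.5346  23.1559]
handle/strap [[-177.662    81.0382  114.5367]
 [ -90.1074  119.5832  171.065 ]
 [ -68.1606  131.8013  177.922 ]]
handle bar [-135.3192  123.6788  173.5874] 0.17822321535772478 [0.1189 0.1314]
```

Emit:
play_rows --targets "23 34 -5 0 0 -3.6 60;23 34 -5 0 0 -3.6 60;23 34 -5 0 0 -3.6 60;23 34 -5 0 0 -3.6 60;23 34 -5 0 0 -3.6 60;23 34 -5 0 0 -3.6 60;23 34 -5 0 0 -3.6 60;23 34 -5 0 0 -3.6 60;23 34 -5 0 0 -3.6 60;23 34 -5 0 0 -3.6 60"

```text
clock: 2.33
position: [0.5188, -0.2411, 0.1814]
ee_rot: [0.0, 0.996, -0.086, 0.0]
wrist_force: [1.3, -0.4, 0.4]
opening: 0.0597
grasp_force: 0.0
```

Emit:
play_rows --targets "10 24 -8 0 0 0 60;10 24 -8 0 0 0 60;10 24 -8 0 0 0 60;10 24 -8 0 0 0 60;6 12 -8 0 0 0 60;0 0 -8 0 0 0 60;0 0 -8 0 0 0 60;0 0 -8 0 0 0 60;0 0 0 0 0 0 60;0 0 0 0 0 0 60"

```text
clock: 3.17
position: [0.5629, -0.1366, 0.1167]
ee_rot: [0.0, 0.996, -0.086, -0.001]
wrist_force: [0.3, -0.7, -0.2]
opening: 0.0604
grasp_force: 0.0
```

```bash
cat > s.py <<'E'
from h import *
np.set_printoptions(precision=4,suppress=True)
s=env.sense();q=s["ee_rot"]
from scipy.spatial.transform import Rotation as Ro
M=Ro.from_quat(np.r_[q[1:],q[0]]).as_matrix()
print(s["clock"],"pos",s["position"],"toolx yaw",np.degrees(np.arctan2(M[1,0],M[0,0])),"z",M[:,2],"F",s["wrist_force"],"open",s["opening"],s["grasp_force"],"q7",s["qpos"])
o=np.array([.6363,.1945]);a=np.radians(8.13);o=o+.0003*np.array([-np.sin(a),np.cos(a)]);d=s["position"][:2]-o
R=np.array([[np.cos(a),np.sin(a)],[-np.sin(a),np.cos(a)]])
print("jig tcp",R@d*1e3,"Fjig",R@s["wrist_force"][:2])
E
python3 s.py
```

```text
3.1667 pos [ 0.5629 -0.1366  0.1167] toolx yaw -9.86963822581827 z [-0.0014 -0.0005 -1.    ] F [ 0.2667 -0.7138 -0.2494] open 0.06035505697559265 0.0 q7 [ 0.2217  0.4934 -0.0535  1.8649  0.0369  0.7855 -1.5947]
jig tcp [-119.4525 -317.7082] Fjig [ 0.1631 -0.7444]
```

Emit:
play_rows --targets "0 2 -15 0 0 0 60;0 0 -15 0 0 0 60;0 0 -15 0 0 0 60;0 0 -15 0 0 0 60;0 0 -15 0 0 0 60;0 0 -15 0 0 0 60;0 0 -10 0 0 0 60;0 0 -6 0 0 0 60;0 0 -2 0 0 0 60;0 0 0 0 0 0 60"

```text
clock: 4.0
position: [0.5639, -0.1331, 0.0093]
ee_rot: [0.0, 0.996, -0.085, -0.0]
wrist_force: [0.4, -0.1, 0.1]
opening: 0.06
grasp_force: 0.0
```

Emit:
play_rows --targets "0 0 0 0 0 0 40;0 0 0 0 0 0 20;0 0 0 0 0 0 20;0 0 0 0 0 0 20;0 0 0 0 0 0 20;0 0 0 0 0 0 20;0 0 0 0 0 0 20;0 0 0 0 0 0 20;0 0 0 0 0 0 20;0 0 0 0 0 0 20"

```text
clock: 4.83
position: [0.5645, -0.133, 0.0103]
ee_rot: [0.0, 0.996, -0.085, 0.001]
wrist_force: [-1.8, 0.1, 7.0]
opening: 0.0264
grasp_force: 58.8
```

```bash
python3 s.py
```

```text
4.8333 pos [ 0.5645 -0.133   0.0103] toolx yaw -9.72010122345061 z [ 0.0014 -0.0005 -1.    ] F [-1.7635  0.0849  6.9541] open 0.026351872217777548 58.83951544761658 q7 [ 0.2087  0.6595 -0.0454  1.898   0.0509  0.5837 -1.61  ]
jig tcp [-117.392  -314.3986] Fjig [-1.7337  0.3334]
```

Emit:
play_rows --targets "0 0 5 0 0 0 20;0 0 10 0 0 0 20;0 0 15 0 0 0 20;0 0 20 0 0 0 20;0 0 20 0 0 0 20;0 0 20 0 0 0 20;0 0 20 0 0 0 20;0 0 20 0 0 0 20;0 0 0 0 0 0 20;0 0 0 0 0 0 20"

```text
clock: 5.67
position: [0.5642, -0.1328, 0.1403]
ee_rot: [0.0, 0.996, -0.085, 0.001]
wrist_force: [-0.1, -0.8, -2.4]
opening: 0.0262
grasp_force: 59.2
```

```bash
python3 s.py
```

```text
5.6667 pos [ 0.5642 -0.1328  0.1403] toolx yaw -9.712702547820566 z [ 0.0021 -0.0003 -1.    ] F [-0.0667 -0.8077 -2.3619] open 0.026159846764087002 59.16306495666504 q7 [ 0.2181  0.4599 -0.0569  1.8529  0.0343  0.8277 -1.5964]
jig tcp [-117.6546 -314.1161] Fjig [-0.1802 -0.7902]
```

Emit:
play_rows --targets "3.5 15 0 0 0 1.78 20;3.5 32 0 0 0 1.78 20;3.5 36 0 0 0 1.78 20;3.5 36 0 0 0 1.78 20;3.5 36 0 0 0 1.78 20;3.5 36 0 0 0 1.78 20;3.5 36 0 0 0 1.78 20;3.5 36 0 0 0 1.78 20;3.5 36 0 0 0 1.78 20;6.5 23 0 0 0 1.78 20"

```text
clock: 6.5
position: [0.599, 0.1952, 0.1373]
ee_rot: [-0.001, 0.997, 0.074, -0.002]
wrist_force: [0.7, 0.4, -2.9]
opening: 0.0261
grasp_force: 59.4
```

Emit:
play_rows --targets "0 0 -5 0 0 0 20;0 0 -10 0 0 0 20;0 0 -10 0 0 0 20;0 0 -10 0 0 0 20;0 0 -10 0 0 0 20;0 0 -10 0 0 0 20;0 0 -10 0 0 0 20;0 0 -5 0 0 0 20;0 0 0 0 0 0 20;0 0 0 0 0 0 20"

```text
clock: 7.33
position: [0.6018, 0.1891, 0.0691]
ee_rot: [0.0, 0.998, 0.07, -0.0]
wrist_force: [-0.5, 0.0, -3.0]
opening: 0.0266
grasp_force: 59.5
```

```bash
cat > v.py <<'E'
from h import *
import sys
exec(open("s.py").read().split("\n",1)[1])
for cam in sys.argv[2:]:
    f=imaging.grab_frame(cam);P=cloud(f);J=P.copy();J[...,:2]=(P[...,:2]-o)@R.T
    if cam==sys.argv[2]: save(f,sys.argv[1]+".png")
    # pipe pts ahead of / behind the gripper, axis height via top
    zt=M[:,2];za=s["position"][2]+.019
    for lo,hi in((-.2,-.07),(.03,.16)):
        x=(R@d)[0]
        k=box(J,x+lo,x+hi,-.03,.03,za-.005,za+.03)
        q=J[k]
        if len(q)>10:
            C,u,a0,b0=pca(q);print(cam,len(q),"c",C*1e3,"dir",u,"end",(C+u*a0)*1e3,(C+u*b0)*1e3)
E
python3 v.py laid top side
```

```text
7.3333 pos [0.6018 0.1891 0.0691] toolx yaw 8.074591091037902 z [-0.0003 -0.0001 -1.    ] F [-0.4726  0.0095 -3.0107] open 0.026579071232766226 59.4863498210907 q7 [-0.2371  0.6397 -0.1639  1.7489  0.1411  0.7648 -1.901 ]
jig tcp [-34.8987  -0.744 ] Fjig [-0.4665  0.0763]
top 305 c [78.0661 -5.8037 96.6777] dir [0.9882 0.1467 0.0432] end [ 10.076  -15.8943  93.7065] [114.6993  -0.3669  98.2786]
side 255 c [-136.5898    7.2826   95.9702] dir [0.999  0.0168 0.0403] end [-165.4934    6.7973   94.8044] [-105.0539    7.8121   97.2422]
side 417 c [56.2602  7.9842 95.1864] dir [ 0.9999 -0.0119  0.0028] end [-4.2279  8.7039 95.0163] [114.9885   7.2854  95.3516]
```

Emit:
play_rows --targets "0 0.7 -6 0 0 0 20;0 0 -6 0 0 0 20;0 0 -6 0 0 0 20;0 0 -6 0 0 0 20;0 0 -5 0 0 0 20;0 0 -4 0 0 0 20;0 0 -3 0 0 0 20;0 0 -2 0 0 0 20;0 0 -1 0 0 0 20;0 0 0 0 0 0 20"

```text
clock: 8.27
position: [0.6018, 0.1899, 0.0301]
ee_rot: [0.0, 0.998, 0.07, -0.0]
wrist_force: [-0.1, -0.2, -2.9]
opening: 0.0262
grasp_force: 59.5
```

```bash
python3 v.py laid2 top side
```

```text
8.2667 pos [0.6018 0.1899 0.0301] toolx yaw 8.085184131647297 z [-0.0002 -0.0001 -1.    ] F [-0.1193 -0.1686 -2.9347] open 0.02621535189115355 59.486002922058105 q7 [-0.246   0.6962 -0.1536  1.7582  0.1531  0.699  -1.9115]
jig tcp [-34.8193   0.0377] Fjig [-0.1419 -0.1501]
top 324 c [80.382  -6.2522 56.1653] dir [0.98   0.1949 0.0393] end [ 19.3016 -18.3967  53.7155] [116.402    0.9096  57.61  ]
side 195 c [-139.8321    9.9128   54.7692] dir [ 0.9895  0.1347 -0.0527] end [-167.0112    6.2137   56.2177] [-105.8839   14.5331   52.96  ]
side 437 c [58.1775  6.9353 55.3276] dir [ 0.999  -0.0443 -0.0085] end [-4.5     9.7163 55.86  ] [115.5717   4.3886  54.8401]
```

View pics/laid2.png

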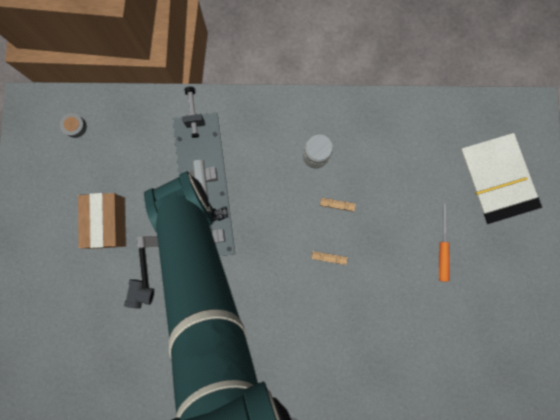

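The pipe is held over the jig with its front end at about (160,200), in line with the screw (tip at (135,195)), and the rest is empty. Next I lower it in small steps until I feel contact.

Emit:
play_rows --targets "0 0 -1 0 0 0 20;0 0 -1 0 0 0 20;0 0 -1 0 0 0 20;0 0 -1 0 0 0 20;0 0 0 0 0 0 20;0 0 0 0 0 0 20;0 0 0 0 0 0 20;0 0 0 0 0 0 20;0 0 0 0 0 0 20;0 0 0 0 0 0 20"

```text
clock: 9.2
position: [0.6019, 0.1899, 0.0263]
ee_rot: [0.0, 0.998, 0.07, -0.0]
wrist_force: [0.9, -0.2, -2.9]
opening: 0.0261
grasp_force: 59.5
```

```bash
python3 s.py
```

```text
9.2 pos [0.6019 0.1899 0.0263] toolx yaw 8.079843381494452 z [-0. -0. -1.] F [ 0.8657 -0.2197 -2.8677] open 0.026130602533353336 59.48693811893463 q7 [-0.2468  0.7019 -0.1525  1.7588  0.1542  0.6925 -1.9125]
jig tcp [-34.7555   0.0062] Fjig [ 0.8259 -0.3399]
```

Emit:
play_rows --targets "0 0 -1 0 0 0 20;0 0 0 0 0 0 20;0 0 0 0 0 0 20;0 0 -0.5 0 0 0 20;0 0 0 0 0 0 20;0 0 0 0 0 0 20;0 0 0 0 0 0 20;0 0 0 0 0 0 20;0 0 0 0 0 0 20;0 0 0 0 0 0 20"

```text
clock: 10.03
position: [0.6019, 0.1901, 0.0249]
ee_rot: [-0.0, 0.998, 0.071, 0.0]
wrist_force: [-1.0, 0.9, -2.9]
opening: 0.0264
grasp_force: 59.5
```

Emit:
play_rows --targets "0 0 -0.5 0 0 0 20;0 0 0 0 0 0 20;0 0 0 0 0 0 20;0 0 0 0 0 0 20;0 0 0 0 0 0 20;0 0 0 0 0 0 20;0 0 0 0 0 0 20;0 0 0 0 0 0 20;0 0 0 0 0 0 20;0 0 0 0 0 0 20"

```text
clock: 10.87
position: [0.602, 0.1904, 0.0245]
ee_rot: [-0.0, 0.998, 0.071, 0.0]
wrist_force: [-0.2, 2.7, 1.7]
opening: 0.0263
grasp_force: 59.7
```

Emit:
play_rows --targets "0 0 -0.5 0 0 0 20;0 0 0 0 0 0 20;0 0 0 0 0 0 20;0 0 0 0 0 0 20;0 0 0 0 0 0 20;0 0 0 0 0 0 20;0 0 0 0 0 0 20;0 0 0 0 0 0 20;0 0 0 0 0 0 20;0 0 0 0 0 0 20"

```text
clock: 11.7
position: [0.602, 0.1906, 0.0242]
ee_rot: [-0.0, 0.998, 0.071, 0.0]
wrist_force: [-2.5, 4.0, 5.4]
opening: 0.0263
grasp_force: 60.2
```

```bash
python3 s.py
```

```text
11.7 pos [0.602  0.1906 0.0242] toolx yaw 8.100647186586645 z [ 0.0006  0.0008 -1.    ] F [-2.4634  4.0109  5.401 ] open 0.026284690860341065 60.2454936504364 q7 [-0.2475  0.7052 -0.1523  1.7588  0.1547  0.6883 -1.9131]
jig tcp [-34.4752   0.6369] Fjig [-1.8714  4.3189]
```

Emit:
play_rows --targets "0 0.5 0 0 0 0 20;0 0 0 0 0 0 20;0 0.5 0 0 0 0 20;0 0 0 0 0 0 20;0 0 0 0 0 0 20;0 0 -0.3 0 0 0 20;0 0 0 0 0 0 20;0 0 0 0 0 0 20;0 0 0 0 0 0 20;0 0 0 0 0 0 20"

```text
clock: 12.53
position: [0.602, 0.1907, 0.0241]
ee_rot: [0.0, 0.997, 0.071, 0.0]
wrist_force: [-1.7, 2.0, 6.9]
opening: 0.0264
grasp_force: 60.5
```

```bash
python3 v.py laid3 side top
```

```text
12.5333 pos [0.602  0.1907 0.0241] toolx yaw 8.10558631435811 z [ 0.0004 -0.0004 -1.    ] F [-1.6501  2.0289  6.9124] open 0.026390669475760777 60.54547905921936 q7 [-0.2489  0.7056 -0.1515  1.7582  0.1554  0.6892 -1.9142]
jig tcp [-34.4489   0.7711] Fjig [-1.3466  2.2419]
side 223 c [-136.9987    9.7753   49.7754] dir [ 0.9967  0.0803 -0.0081] end [-165.808     7.4554   50.0099] [-104.8246   12.3661   49.5136]
side 461 c [59.087   6.8967 49.6268] dir [ 0.9973 -0.0734  0.0024] end [-4.6981 11.5892 49.4757] [115.514    2.7455  49.7604]
top 375 c [80.4211 -5.0624 50.2654] dir [0.9686 0.246  0.0353] end [ 21.2848 -20.0807  48.1106] [115.3179   3.8     51.5369]
```

Emit:
play_rows --targets "0 0.3 0.7 0 0 0 20;0 0 0 0 0 0 20;0 0 0 0 0 0 20;2 0.28 0 0 0 0 20;4 0.57 0 0 0 0 20;4 0.57 0 0 0 0 20;4 0.57 0 0 0 0 20;4 0.57 0 0 0 0 20;2 0.28 0 0 0 0 20;0 0 0 0 0 0 20"

```text
clock: 13.47
position: [0.6211, 0.1934, 0.0241]
ee_rot: [0.001, 0.998, 0.07, -0.001]
wrist_force: [-3.7, 2.1, 6.1]
opening: 0.0263
grasp_force: 60.5
```

```bash
python3 s.py
```

```text
13.4667 pos [0.6211 0.1934 0.0241] toolx yaw 8.077130774781303 z [-0.0024 -0.0013 -1.    ] F [-3.6787  2.1112  6.0581] open 0.026347977970727694 60.51701903343201 q7 [-0.2454  0.7303 -0.1508  1.7057  0.1533  0.7198 -1.9039]
jig tcp [-15.2382   0.8128] Fjig [-3.3431  2.6103]
```

Emit:
play_rows --targets "0 0.5 0.6 0 0 0 20;0 0 0 0 0 0 20;2 0.28 0 0 0 0 20;4 0.57 0 0 0 0 20;4 0.57 0 0 0 0 20;4 0.57 0 0 0 0 20;4 0.57 0 0 0 0 20;2 0.28 0 0 0 0 20;0 0 0 0 0 0 20;0 0 0 0 0 0 20"

```text
clock: 14.3
position: [0.6423, 0.197, 0.0246]
ee_rot: [0.0, 0.998, 0.07, 0.0]
wrist_force: [0.2, -1.6, -1.9]
opening: 0.0266
grasp_force: 59.5
```

```bash
python3 s.py
```

```text
14.3 pos [0.6423 0.197  0.0246] toolx yaw 8.050163884041185 z [ 0.0005 -0.0003 -1.    ] F [ 0.1622 -1.5611 -1.899 ] open 0.026565429414954912 59.538127183914185 q7 [-0.2429  0.7556 -0.1496  1.6505  0.1518  0.7465 -1.8943]
jig tcp [6.2797 1.2852] Fjig [-0.0602 -1.5684]
```

Emit:
play_rows --targets "0 -0.4 -0.3 0 0 0 20;0 0 0 0 0 0 20;2 0.28 0 0 0 0 20;3 0.43 0 0 0 0 20;3 0.43 0 0 0 0 20;3 0.43 0 0 0 0 20;2 0.28 0 0 0 0 20;1 0.14 0 0 0 0 20;0 0 0 0 0 0 20;0 0 0 0 0 0 20"

```text
clock: 15.13
position: [0.6563, 0.1989, 0.0245]
ee_rot: [0.0, 0.998, 0.07, 0.0]
wrist_force: [0.6, -1.2, -1.2]
opening: 0.0264
grasp_force: 59.6
```

```bash
python3 s.py
```

```text
15.1333 pos [0.6563 0.1989 0.0245] toolx yaw 8.078307325824747 z [ 0.0008  0.     -1.    ] F [ 0.5673 -1.1928 -1.1526] open 0.026445084691256143 59.5820152759552 q7 [-0.2407  0.7737 -0.1492  1.6124  0.1507  0.766  -1.8865]
jig tcp [20.3695  1.2139] Fjig [ 0.3929 -1.2611]
```

Emit:
play_rows --targets "1 0.14 -0.1 0 0 0 20;1 0.14 0 0 0 0 20;1 0.14 0 0 0 0 20;1 0.14 0 0 0 0 20;1 0.14 0 0 0 0 20;1 0.14 0 0 0 0 20;0 0 0 0 0 0 20;0 0 0 0 0 0 20;0 0 0 0 0 0 20;0 0 0 0 0 0 20"

```text
clock: 15.97
position: [0.6622, 0.1997, 0.0244]
ee_rot: [0.0, 0.998, 0.07, 0.0]
wrist_force: [0.5, -2.9, -1.5]
opening: 0.0263
grasp_force: 59.6
```

```bash
python3 s.py
```

```text
15.9667 pos [0.6622 0.1997 0.0244] toolx yaw 8.077847539569627 z [ 0.0006 -0.0001 -1.    ] F [ 0.5108 -2.903  -1.4615] open 0.026254227903581655 59.63267147541046 q7 [-0.24    0.7817 -0.1488  1.5958  0.1502  0.7748 -1.8834]
jig tcp [26.3227  1.1601] Fjig [ 0.0951 -2.946 ]
```

Emit:
play_rows --targets "0 -0.4 -0.2 0 0 0 20;1 0.14 0 0 0 0 20;0 0 0 0 0 0 20;1 0.14 0 0 0 0 20;0 0 0 0 0 0 20;1 0.14 0 0 0 0 20;0 0 0 0 0 0 20;0 0 0 0 0 0 20;0 0 0 0 0 0 20;0 0 0 0 0 0 20"

```text
clock: 16.8
position: [0.6649, 0.1999, 0.0243]
ee_rot: [-0.0, 0.998, 0.071, 0.0]
wrist_force: [-0.5, -3.5, 2.2]
opening: 0.0263
grasp_force: 59.8
```

```bash
python3 s.py
```

```text
16.8 pos [0.6649 0.1999 0.0243] toolx yaw 8.089897581723596 z [ 0.0002  0.0001 -1.    ] F [-0.491  -3.5283  2.2164] open 0.02630975881460691 59.839500188827515 q7 [-0.2392  0.7857 -0.1488  1.5879  0.1498  0.779  -1.8814]
jig tcp [29.0935  1.0056] Fjig [-0.985  -3.4234]
```

Emit:
play_rows --targets "0 -0.5 0.1 0 0 0 20;0.5 0.07 0 0 0 0 20;0 0 0 0 0 0 20;0.5 0.07 0 0 0 0 20;0 0 0 0 0 0 20;0.5 0.07 0 0 0 0 20;0 0 0 0 0 0 20;0.5 0.07 0 0 0 0 20;0 0 0 0 0 0 20;0 0 0 0 0 0 20"

```text
clock: 17.63
position: [0.6668, 0.2001, 0.0242]
ee_rot: [-0.0, 0.998, 0.071, 0.0]
wrist_force: [-1.2, 0.7, 0.2]
opening: 0.0263
grasp_force: 59.8
```

```bash
python3 s.py
```

```text
17.6333 pos [0.6668 0.2001 0.0242] toolx yaw 8.102831062135209 z [-0.      0.0005 -1.    ] F [-1.1525  0.7295  0.2442] open 0.026269129954250233 59.81497585773468 q7 [-0.2385  0.7882 -0.1491  1.5826  0.1494  0.7818 -1.8798]
jig tcp [30.9451  0.9545] Fjig [-1.0377  0.8851]
```

Emit:
play_rows --targets "0.5 0.07 0 0 0 0 20;0 0 0 0 0 0 20;0.5 0.07 0 0 0 0 20;0 0 0 0 0 0 20;0.5 0.07 0 0 0 0 20;0 0 0 0 0 0 20;0.5 0.07 0 0 0 0 20;0 0 0 0 0 0 20;0 0 0 0 0 0 20;0 0 0 0 0 0 20"

```text
clock: 18.47
position: [0.6686, 0.2003, 0.0242]
ee_rot: [-0.0, 0.998, 0.071, -0.0]
wrist_force: [-4.2, 3.4, 0.5]
opening: 0.0262
grasp_force: 59.8
```

```bash
python3 s.py
```

```text
18.4667 pos [0.6686 0.2003 0.0242] toolx yaw 8.099618941109842 z [-0.0004  0.0004 -1.    ] F [-4.1577  3.4191  0.4698] open 0.026177329120523365 59.80240523815155 q7 [-0.2382  0.7908 -0.149   1.5772  0.1492  0.785  -1.8788]
jig tcp [32.7556  0.8835] Fjig [-3.6324  3.9727]
```

Emit:
play_rows --targets "0.5 0.37 0 0 0 0 20;0 0 0 0 0 0 20;0 0 0 0 0 0 20;0.5 0.07 0 0 0 0 20;0 0 0 0 0 0 20;0 0 0 0 0 0 20;0 0 0 0 0 0 20;0 0 0 0 0 0 20;0 0 0 0 0 0 20;0 0 0 0 0 0 20"

```text
clock: 19.3
position: [0.6697, 0.2005, 0.0242]
ee_rot: [-0.0, 0.998, 0.071, -0.0]
wrist_force: [-4.4, 3.6, 0.3]
opening: 0.0264
grasp_force: 59.8
```

```bash
python3 s.py
```

```text
19.3 pos [0.6697 0.2005 0.0242] toolx yaw 8.090893021473725 z [-0.0002  0.0001 -1.    ] F [-4.4466  3.64    0.2675] open 0.026395342829604908 59.79130983352661 q7 [-0.2384  0.7922 -0.1487  1.5741  0.1493  0.7866 -1.8787]
jig tcp [33.8971  0.8936] Fjig [-3.8872  4.2323]
```

Emit:
play_rows --targets "0.5 0.37 0 0 0 0 20;0 0 0 0 0 0 20;0 0 0 0 0 0 20;0.5 0.07 0 0 0 0 20;0 0 0 0 0 0 20;0 0 0 0 0 0 20;0 0 0 0 0 0 20;0 0 0 0 0 0 20;0 0 0 0 0 0 20;0 0 0 0 0 0 20"

```text
clock: 20.13
position: [0.6704, 0.2005, 0.0242]
ee_rot: [0.0, 0.998, 0.07, -0.001]
wrist_force: [-5.2, 1.5, 0.6]
opening: 0.0267
grasp_force: 59.8
```

```bash
python3 s.py
```

```text
20.1333 pos [0.6704 0.2005 0.0242] toolx yaw 8.078323780672598 z [-0.0011 -0.0005 -1.    ] F [-5.1886  1.5347  0.5547] open 0.02667531003152984 59.80108022689819 q7 [-0.2386  0.7936 -0.1484  1.5714  0.1492  0.789  -1.8786]
jig tcp [34.5908  0.8647] Fjig [-4.9194  2.253 ]
```

Emit:
play_rows --targets "0.5 0.07 0 0 0 0 20;0 0 0 0 0 0 20;0 0 0 0 0 0 20;0 0 0 0 0 0 20;0 0 0 0 0 0 20;0 0 0 0 0 0 20;0 0 0 0 0 0 20;0 0 0 0 0 0 20;0 0 0 0 0 0 20;0 0 0 0 0 0 20"

```text
clock: 20.97
position: [0.6704, 0.2006, 0.0242]
ee_rot: [0.0, 0.998, 0.07, -0.001]
wrist_force: [-6.6, 1.8, 1.6]
opening: 0.0263
grasp_force: 59.9
```

```bash
python3 s.py
```

```text
20.9667 pos [0.6704 0.2006 0.0242] toolx yaw 8.079406510067841 z [-0.0021 -0.0007 -1.    ] F [-6.5805  1.8164  1.6425] open 0.026309940820686842 59.852625131607056 q7 [-0.2386  0.794  -0.1485  1.5704  0.149   0.7905 -1.8783]
jig tcp [34.613   0.8974] Fjig [-6.2574  2.7287]
```

Emit:
play_rows --targets "0.4 0.06 0 0 0 0 20;0 0 0 0 0 0 20;0.4 0.06 0 0 0 0 20;0 0 0 0 0 0 20;0 0 0 0 0 0 20;0 0 0 0 0 0 20;0 0 0 0 0 0 20;0 0 0 0 0 0 20;0 0 0 0 0 0 20;0 0 0 0 0 0 20"

```text
clock: 21.8
position: [0.6704, 0.2006, 0.0242]
ee_rot: [0.0, 0.998, 0.07, -0.002]
wrist_force: [-9.2, 1.2, 3.5]
opening: 0.0264
grasp_force: 60.0
```

```bash
python3 s.py
```

```text
21.8 pos [0.6704 0.2006 0.0242] toolx yaw 8.077899921468902 z [-0.0038 -0.0012 -1.    ] F [-9.2129  1.1857  3.5364] open 0.026381724729632395 59.98673737049103 q7 [-0.2386  0.7948 -0.1486  1.5687  0.1487  0.7931 -1.878 ]
jig tcp [34.6254  0.8667] Fjig [-8.9527  2.4767]
```

Emit:
play_rows --targets "0.3 0.04 0 0 0 0 20;0 0 0 0 0 0 20;0.3 0.04 0 0 0 0 20;0 0 0 0 0 0 20;0 0 0 0 0 0 20;0 0 0 0 0 0 20;0 0 0 0 0 0 20;0 0 0 0 0 0 20;0 0 0 0 0 0 20;0 0 0 0 0 0 20"

```text
clock: 22.63
position: [0.6704, 0.2005, 0.0242]
ee_rot: [0.001, 0.998, 0.07, -0.003]
wrist_force: [-11.2, 0.3, 6.2]
opening: 0.0264
grasp_force: 60.1
```

```bash
python3 s.py
```

```text
22.6333 pos [0.6704 0.2005 0.0242] toolx yaw 8.07748350212332 z [-0.0051 -0.0017 -1.    ] F [-11.2185   0.2962   6.1676] open 0.02635500020140299 60.10595619678497 q7 [-0.2385  0.7954 -0.1486  1.5676  0.1485  0.7951 -1.8777]
jig tcp [34.6004  0.8236] Fjig [-11.0639   1.8798]
```

Emit:
play_rows --targets "0 0 0 0 0 0 30;0 0 0 0 0 0 40;0 0 0 0 0 0 50;0 0 0 0 0 0 50;0 0 0 0 0 0 50;0 0 0 0 0 0 50;0 0 4 0 0 0 50;0 0 8 0 0 0 50;0 0 15 0 0 0 50;0 0 20 0 0 0 50"

```text
clock: 23.47
position: [0.672, 0.2008, 0.0715]
ee_rot: [0.0, 0.998, 0.071, -0.001]
wrist_force: [0.1, 0.3, 0.6]
opening: 0.0502
grasp_force: 0.0
```

Emit:
play_rows --targets "0 0 25 0 0 0 50;0 0 30 0 0 0 50;0 0 35 0 0 0 50;0 0 35 0 0 0 50;0 0 35 0 0 0 50;-30 0 20 0 0 0 50;-35 0 0 0 0 0 50;-35 0 0 0 0 0 50;-35 0 0 0 0 0 50;-35 0 0 0 0 0 50"

```text
clock: 24.3
position: [0.5012, 0.2011, 0.2531]
ee_rot: [-0.0, 0.998, 0.071, 0.001]
wrist_force: [-0.2, 0.4, 0.5]
opening: 0.0498
grasp_force: 0.0
```

```bash
python3 s.py; python3 - <<'E'
from h import *
np.set_printoptions(precision=1,suppress=True)
exec("\n".join(l for l in open("s.py").read().split("\n")[2:] if "print" not in l))
for cam in("top","side"):
    f=imaging.grab_frame(cam);save(f,cam+"_rel.png");P=cloud(f);J=P.copy();J[...,:2]=(P[...,:2]-o)@R.T
    k=box(J,-.13,.2,-.011,.011,.046,.066);q=J[k]*1e3
    print(cam,len(q),[ (x,q[(q[:,0]>=x)&(q[:,0]<x+20)].mean(0)) for x in range(-120,200,20) if ((q[:,0]>=x)&(q[:,0]<x+20)).sum()>3], q.min(0) if len(q) else 0,q.max(0)if len(q) else 0)
    k=box(J,-.17,-.105,.05,.2,.1,.3);q=J[k]*1e3
    if len(q):print("handle",len(q),np.median(q,axis=0),np.percentile(q,[3,97],axis=0))
    for n in("strap_handle","pipe_center"):
        for m in finder.mark_of(cam,n)[:1]:
            print(n,m,end=" ")
            if n=="strap_handle":
                ww=w(f,m["centre"],z=.165);print((R@(ww[:2]-o))*1e3)
E
```

```text
24.3 pos [0.5012 0.2011 0.2531] toolx yaw 8.086488950804695 z [ 0.0025  0.0007 -1.    ] F [-0.2003  0.4209  0.4621] open 0.04978971760381013 0.0 q7 [-0.2494  0.2735 -0.2314  1.84    0.0728  1.0337 -1.9393]
jig tcp [-132.8331   25.3271] Fjig [-0.1388  0.445 ]
top 987 [(-100, array([-89.4,  -0.5,  54.8])), (-80, array([-69.8,  -0.4,  54.2])), (-60, array([-50.2,  -0.6,  54.5])), (-40, array([-30.2,  -0.9,  54. ])), (-20, array([-9.9, -0.3, 54.4])), (0, array([10.4, -0.4, 54.2])), (20, array([30.1, -0.8, 54.4])), (40, array([50. , -1. , 54.2])), (60, array([69.6, -0.6, 54.9])), (80, array([89.5, -0.8, 54.2])), (100, array([109.9,  -0.7,  54.6])), (120, array([130. ,  -0.7,  54.1])), (140, array([149.7,  -0.1,  54. ])), (160, array([170.1,  -0.4,  54.3])), (180, array([188.8,  -1.7,  50. ]))] [-98.6 -11.   46.6] [197.8  11.   60.7]
pipe_center {'centre': [186.6, 199.2], 'conf': 0.8} side 412 [(-100, array([-89.8,   6.5,  53.3])), (-80, array([-71.4,   6.2,  53.9])), (-40, array([-22.8,   9.1,  53.8])), (-20, array([-9.1,  6. , 53.5])), (0, array([10.5,  4.3, 54.3])), (20, array([30.2,  4.2, 53.5])), (40, array([49.9,  3.7, 54.2])), (60, array([69.8,  4.6, 53.9])), (80, array([89.6,  4.8, 54.5])), (100, array([110.3,   4.4,  54. ])), (120, array([129.8,   4. ,  54.2])), (140, array([150.4,   4.8,  54.5])), (160, array([170.1,   4.3,  54.4])), (180, array([188.5,   4. ,  50.5]))] [-98.   -8.1  47. ] [197.4  11.   58.4]
handle 352 [-135.4  126.4  175.4] [[-166.5   56.8  165.4]
 [-109.7  134.2  291.9]]
strap_handle {'centre': [254.3, 278.4], 'conf': 0.69} [-149.6  127.1]
pipe_center {'centre': [247.0, 224.5], 'conf': 0.55}
```

Emit:
play_rows --targets "-5 15 0 0 0 0 55;-8 25 0 0 0 0 55;-8 25 0 0 0 0 55;-7 23 0 0 0 0 55;-3.4 10.2 0 0 0 0 55;0 0 -15 0 0 0 55;0 0 -15 0 0 0 55;0 0 -15 0 0 0 55;0 0 0 0 0 0 55;0 0 0 0 0 0 55"

```text
clock: 25.43
position: [0.4719, 0.2984, 0.2057]
ee_rot: [0.001, 0.998, 0.07, -0.001]
wrist_force: [-0.2, 0.7, 0.1]
opening: 0.0552
grasp_force: 0.0
```

```bash
python3 s.py; python3 - <<'E'
from h import *
f=imaging.grab_frame("side")
cv2.imwrite("pics/hnd.png",cv2.resize(f["frame"][180:340,170:370,::-1],None,fx=4,fy=3.7,interpolation=cv2.INTER_CUBIC))
E
```

```text
25.4333 pos [0.4719 0.2984 0.2057] toolx yaw 8.010849172603557 z [-0.0013 -0.0011 -1.    ] F [-0.2186  0.6943  0.1207] open 0.05524655953936474 0.0 q7 [-0.4053  0.3633 -0.2702  1.8396  0.1165  0.9557 -2.1573]
jig tcp [-148.0357  125.8184] Fjig [-0.1182  0.7183]
```

View pics/hnd.png

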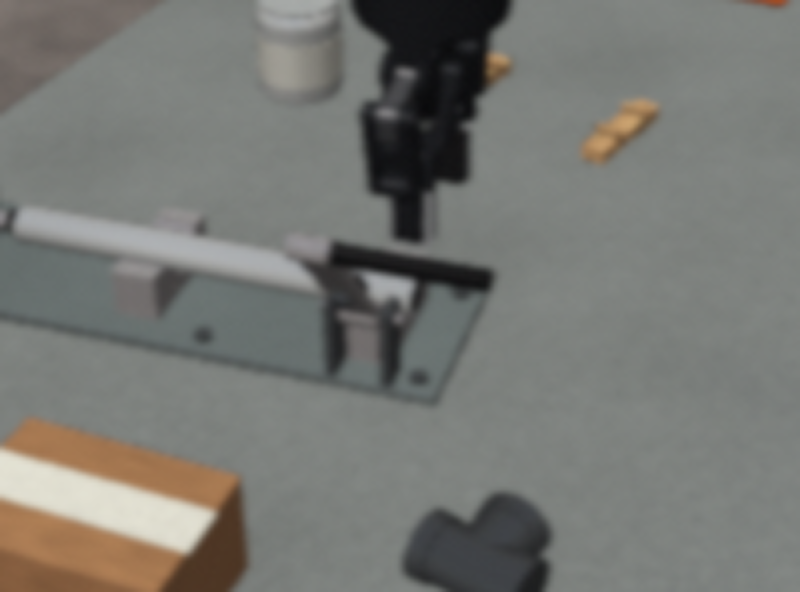

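The side crop shows the fingers straddling the middle of the black bar from just above (crop (265,410)). The pipe lies in both Vs and touches the tip at the left.

Emit:
play_rows --targets "-1 1 -10 0 0 0 55;0 0 -12 0 0 0 55;0 0 -12 0 0 0 55;0 0 -12 0 0 0 55;0 0 -8 0 0 0 55;0 0 -3 0 0 0 55;0 0 0 0 0 0 40;0 0 0 0 0 0 25;0 0 0 0 0 0 18;0 0 0 0 0 0 8"

```text
clock: 26.32
position: [0.4708, 0.2995, 0.1496]
ee_rot: [0.001, 0.998, 0.07, 0.0]
wrist_force: [0.3, -3.0, -0.7]
opening: 0.0122
grasp_force: 58.4
```

Emit:
play_rows --targets "0 0 0 0 0 0 8;0 0 0 0 0 0 8;0 0 0 0 0 0 8;0 0 0 0 0 0 8;0 0 0 0 0 0 8;0 0 0 0 0 0 8;0 0 0 0 0 0 8;0 0 0 0 0 0 8;0 0 0 0 0 0 8;0 0 0 0 0 0 8"

```text
clock: 27.15
position: [0.4707, 0.3, 0.1493]
ee_rot: [0.0, 0.998, 0.07, 0.0]
wrist_force: [1.8, -4.6, 0.5]
opening: 0.0121
grasp_force: 58.6
```

```bash
python3 s.py
```

```text
27.15 pos [0.4707 0.3    0.1493] toolx yaw 8.065904848146255 z [ 0.0004 -0.0003 -1.    ] F [ 1.8017 -4.5895  0.4758] open 0.012078958952829011 58.593154549598694 q7 [-0.4208  0.4334 -0.2589  1.8867  0.1456  0.8394 -2.1843]
jig tcp [-149.0253  127.5292] Fjig [ 1.1346 -4.7981]
```

```bash
python3 - <<'E'
import numpy as np
th=[2.2]+list(np.r_[2.15:1.19:10j])+list(np.r_[1.1:.3:9j])+[.25]
for a,b in zip(th,th[1:]):
    dy=-130*(np.cos(b)-np.cos(a));dz=130*(np.sin(b)-np.sin(a))
    print(f"{b:.2f}: {-.1414*dy:.1f} {.99*dy:.1f} {dz:.1f} 0 0 0 8;")
E
```

```text
2.15: 0.8 -5.3 3.7 0 0 0 8;
2.04: 1.7 -11.9 7.0 0 0 0 8;
1.94: 1.8 -12.5 5.6 0 0 0 8;
1.83: 1.9 -13.1 4.3 0 0 0 8;
1.72: 1.9 -13.4 2.8 0 0 0 8;
1.62: 2.0 -13.7 1.4 0 0 0 8;
1.51: 2.0 -13.7 -0.1 0 0 0 8;
1.40: 1.9 -13.6 -1.6 0 0 0 8;
1.30: 1.9 -13.4 -3.0 0 0 0 8;
1.19: 1.9 -13.0 -4.5 0 0 0 8;
1.10: 1.5 -10.5 -4.8 0 0 0 8;
1.00: 1.6 -11.2 -6.5 0 0 0 8;
0.90: 1.5 -10.5 -7.6 0 0 0 8;
0.80: 1.4 -9.7 -8.6 0 0 0 8;
0.70: 1.3 -8.8 -9.5 0 0 0 8;
0.60: 1.1 -7.8 -10.3 0 0 0 8;
0.50: 1.0 -6.7 -11.1 0 0 0 8;
0.40: 0.8 -5.6 -11.7 0 0 0 8;
0.30: 0.6 -4.4 -12.2 0 0 0 8;
0.25: 0.2 -1.7 -6.3 0 0 0 8;
```

Emit:
play_rows --targets "0.8 -5.3 3.7 0 0 0 8;1.7 -11.9 7 0 0 0 8;1.8 -12.5 5.6 0 0 0 8;1.9 -13.1 4.3 0 0 0 8;1.9 -13.4 2.8 0 0 0 8;2 -13.7 1.4 0 0 0 8;2 -13.7 -0.1 0 0 0 8;1.9 -13.6 -1.6 0 0 0 8;1.9 -13.4 -3 0 0 0 8;1.9 -13 -4.5 0 0 0 8"

```text
clock: 27.98
position: [0.488, 0.1817, 0.1675]
ee_rot: [-0.004, 0.997, 0.072, 0.002]
wrist_force: [-2.1, 9.3, -1.8]
opening: 0.012
grasp_force: 62.6
```

```bash
python3 s.py
```

```text
27.9833 pos [0.488  0.1817 0.1675] toolx yaw 8.266381793103422 z [ 0.0027  0.0073 -1.    ] F [-2.1128  9.2798 -1.818 ] open 0.012026736697488688 62.59833812713623 q7 [-0.2173  0.3459 -0.2396  1.9661  0.1013  0.8358 -1.9373]
jig tcp [-148.6597    8.0069] Fjig [-0.7792  9.4853]
```

Following well. Continuing the arc.

Emit:
play_rows --targets "1.5 -10.5 -4.8 0 0 0 8;1.6 -11.2 -6.5 0 0 0 8;1.5 -10.5 -7.6 0 0 0 8;1.4 -9.7 -8.6 0 0 0 8;1.3 -8.8 -9.5 0 0 0 8;1.1 -7.8 -10.3 0 0 0 8;1 -6.7 -11.1 0 0 0 8;0.8 -5.6 -11.7 0 0 0 8;0.6 -4.4 -12.2 0 0 0 8;0.2 -1.7 -6.3 0 0 0 8"

```text
clock: 28.82
position: [0.4995, 0.101, 0.0761]
ee_rot: [-0.001, 0.998, 0.071, 0.001]
wrist_force: [-1.2, -1.7, 5.6]
opening: 0.0117
grasp_force: 75.3
```

Emit:
play_rows --targets "0 0 0 0 0 0 8;0 0 0 0 0 0 8;0 0 0 0 0 0 8;0 0 0 0 0 0 8;0 0 0 0 0 0 8;0 0 0 0 0 0 8;0 0 0 0 0 0 8;0 0 0 0 0 0 8;0 0 0 0 0 0 8;0 0 0 0 0 0 8"

```text
clock: 29.65
position: [0.4994, 0.1009, 0.0765]
ee_rot: [-0.001, 0.997, 0.071, 0.001]
wrist_force: [3.9, 4.0, -8.6]
opening: 0.0118
grasp_force: 73.9
```

```bash
python3 s.py
```

```text
29.65 pos [0.4994 0.1009 0.0765] toolx yaw 8.132771967968635 z [ 0.001   0.0013 -1.    ] F [ 3.888   4.0103 -8.6435] open 0.01178153792165451 73.88598918914795 q7 [-0.1104  0.4715 -0.1873  2.0452  0.1413  0.6355 -1.8204]
jig tcp [-148.7449  -73.5777] Fjig [4.416  3.4202]
```

Emit:
play_rows --targets "0 0 0 0 0 0 25;0 0 0 0 0 0 40;0 0 0 0 0 0 40;0 0 0 0 0 0 40;0 0 5 0 0 0 40;0 0 12 0 0 0 40;0 0 14 0 0 0 40;0 0 10 0 0 0 30;0.5 -3.5 0 0 0 0 10;0 0 0 0 0 0 0"

```text
clock: 30.48
position: [0.5001, 0.0955, 0.1179]
ee_rot: [0.0, 0.998, 0.07, 0.001]
wrist_force: [-0.1, -0.4, 0.0]
opening: 0.0065
grasp_force: 0.0
```

Emit:
play_rows --targets "0 0 0 0 0 0 0;0 0 0 0 0 0 0;0 0 0 0 0 0 0;0 0 0 0 0 0 0;0 0 0 0 0 0 0;0 0 0 0 0 0 0;0 0 0 0 0 0 0;0 0 0 0 0 0 0;0 0 -3 0 0 0 0;0 0 -3 0 0 0 0"

```text
clock: 31.32
position: [0.4998, 0.0963, 0.1112]
ee_rot: [-0.0, 0.998, 0.07, 0.0]
wrist_force: [-0.2, -0.2, 0.3]
opening: 0.0003
grasp_force: 0.0
```

```bash
python3 s.py; python3 - <<'E'
from h import *
exec("\n".join(l for l in open("s.py").read().split("\n")[2:] if "print" not in l))
np.set_printoptions(precision=1,suppress=True)
f=imaging.grab_frame("side");P=cloud(f);J=P.copy();J[...,:2]=(P[...,:2]-o)@R.T
cv2.imwrite("pics/hnd2.png",cv2.resize(f["frame"][180:340,170:370,::-1],None,fx=4,fy=3.7,interpolation=cv2.INTER_CUBIC))
k=box(J,-.178,-.165,-.11,-.05,.05,.13);print(np.median(J[k]*1e3,axis=0),np.max(J[k]*1e3,axis=0))
E
```

```text
31.3167 pos [0.4998 0.0963 0.1112] toolx yaw 8.08246943539011 z [ 0.0004  0.0001 -1.    ] F [-0.1595 -0.2042  0.338 ] open 0.00033312809788715425 0.0 q7 [-0.0912  0.4129 -0.1989  2.0291  0.122   0.7101 -1.7961]
jig tcp [-149.0461  -78.2444] Fjig [-0.1868 -0.1796]
[-171.6  -68.7  104.2] [-165.4  -64.9  107.9]
```

View pics/hnd2.png

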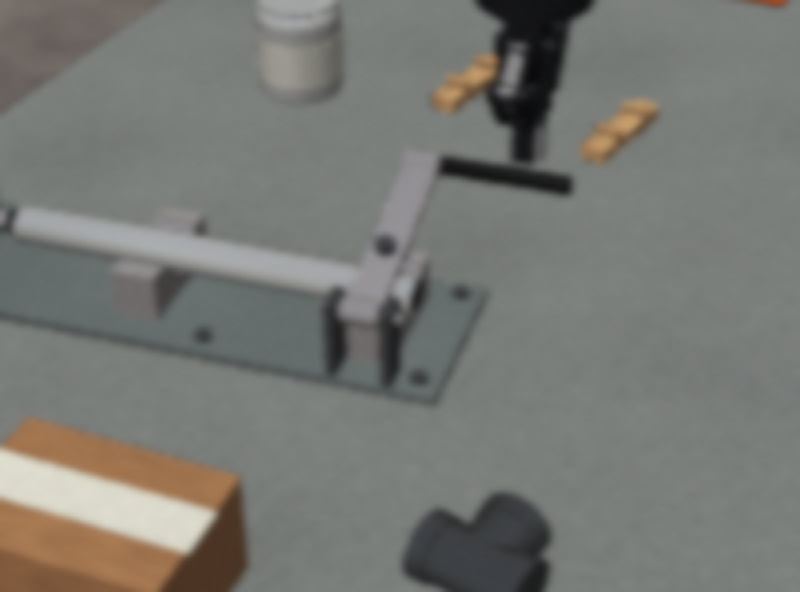

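The strap is over the pipe, sloping up to the bar at crop (175,505), with the shut fingertips just above the bar's middle. Pressing down now.

Emit:
play_rows --targets "0 0 -3 0 0 0 0;0 0 -3 0 0 0 0;0 0 -3 0 0 0 0;0 0 -3 0 0 0 0;0 0 -3 0 0 0 0;0 0 -3 0 0 0 0;0 0 -3 0 0 0 0;0 0 -2 0 0 0 0;0 0 0 0 0 0 0;0 0 0 0 0 0 0"

```text
clock: 32.2
position: [0.4997, 0.0964, 0.0882]
ee_rot: [-0.0, 0.998, 0.07, 0.0]
wrist_force: [0.7, -0.9, 1.4]
opening: 0.0
grasp_force: 0.8
```

```bash
python3 s.py
```

```text
32.2 pos [0.4997 0.0964 0.0882] toolx yaw 8.070013241588315 z [ 0.0001  0.0003 -1.    ] F [ 0.6614 -0.9451  1.4459] open 5.6035110067258294e-08 0.7906605117022991 q7 [-0.0988  0.451  -0.1908  2.0407  0.1345  0.6613 -1.8072]
jig tcp [-149.0944  -78.1423] Fjig [ 0.5211 -1.0292]
```

Emit:
play_rows --targets "0 0 -2 0 0 0 0;0 0 -2 0 0 0 0;0 0 -2 0 0 0 0;0 0 -2 0 0 0 0;0 0 -1 0 0 0 0;0 0 0 0 0 0 0;0 0 0 0 0 0 0;0 0 0 0 0 0 0;0 0 0 0 0 0 0;0 0 0 0 0 0 0"

```text
clock: 33.03
position: [0.4992, 0.0969, 0.0791]
ee_rot: [-0.0, 0.997, 0.071, -0.0]
wrist_force: [-0.5, 0.5, 1.0]
opening: -0.0
grasp_force: 0.1
```

```bash
python3 s.py
```

```text
33.0333 pos [0.4992 0.0969 0.0791] toolx yaw 8.116624445975498 z [-0.0007  0.0006 -1.    ] F [-0.4708  0.4579  0.997 ] open -2.5687420319759354e-05 0.10918831452727318 q7 [-0.1025  0.4664 -0.1879  2.045   0.1393  0.6424 -1.8117]
jig tcp [-149.4873  -77.5033] Fjig [-0.4013  0.5199]
```

Emit:
play_rows --targets "0 0 -1 0 0 0 0;0 0 -1 0 0 0 0;0 0 -1 0 0 0 0;0 0 -1 0 0 0 0;0 0 -0.5 0 0 0 0;0 0 -0.5 0 0 0 0;0 0 -0.5 0 0 0 0;0 0 -0.5 0 0 0 0;0 0 -0.5 0 0 0 0;0 0 -0.5 0 0 0 0"

```text
clock: 33.87
position: [0.4994, 0.0962, 0.0723]
ee_rot: [0.0, 0.998, 0.07, -0.0]
wrist_force: [-2.7, 0.6, 5.9]
opening: -0.0001
grasp_force: 3.0
```

```bash
python3 s.py
```

```text
33.8667 pos [0.4994 0.0962 0.0723] toolx yaw 8.0827867886328 z [-0.0005 -0.0002 -1.    ] F [-2.6973  0.5712  5.8706] open -0.00013217275602625585 2.950224196538329 q7 [-0.1048  0.478  -0.1842  2.0477  0.1439  0.6282 -1.8151]
jig tcp [-149.434   -78.2494] Fjig [-2.5894  0.9469]
```

Emit:
play_rows --targets "0 0 -0.3 0 0 0 0;0 0 -0.3 0 0 0 0;0 0 -0.3 0 0 0 0;0 0 -0.3 0 0 0 0;0 0 -0.3 0 0 0 0;0 0 -0.3 0 0 0 0;0 0 -0.2 0 0 0 0;0 0 0 0 0 0 0;0 0 0 0 0 0 0;0 0 0 0 0 0 0"

```text
clock: 34.7
position: [0.4994, 0.0961, 0.0704]
ee_rot: [0.0, 0.998, 0.07, -0.0]
wrist_force: [-2.1, -0.8, 6.1]
opening: 0.0002
grasp_force: 3.1
```

```bash
python3 s.py
```

```text
34.7 pos [0.4994 0.0961 0.0704] toolx yaw 8.076883664334673 z [-0.0005 -0.0003 -1.    ] F [-2.0547 -0.7665  6.075 ] open 0.00015254565698060587 3.123842189088464 q7 [-0.1054  0.4813 -0.1832  2.0485  0.1451  0.6242 -1.8161]
jig tcp [-149.4118  -78.3913] Fjig [-2.1424 -0.4682]
```

Emit:
play_rows --targets "0 0 -0.3 0 0 0 0;0 0 -0.3 0 0 0 0;0 0 -0.3 0 0 0 0;0 0 -0.3 0 0 0 0;0 0 -0.3 0 0 0 0;0 0 -0.3 0 0 0 0;0 0 -0.2 0 0 0 0;0 0 0 0 0 0 0;0 0 0 0 0 0 0;0 0 0 0 0 0 0"

```text
clock: 35.53
position: [0.4995, 0.096, 0.0685]
ee_rot: [0.0, 0.998, 0.07, -0.0]
wrist_force: [-2.8, -1.0, 8.2]
opening: -0.0001
grasp_force: 3.5
```

```bash
python3 s.py
```

```text
35.5333 pos [0.4995 0.096  0.0685] toolx yaw 8.072515555864479 z [-0.0005 -0.0004 -1.    ] F [-2.803  -0.9831  8.2003] open -0.00010081180605650214 3.544203657656908 q7 [-0.1062  0.4847 -0.1822  2.0492  0.1463  0.6202 -1.8171]
jig tcp [-149.4047  -78.4854] Fjig [-2.9138 -0.5768]
```

Emit:
play_rows --targets "0 0 -0.3 0 0 0 0;0 0 -0.3 0 0 0 0;0 0 -0.3 0 0 0 0;0 0 0 0 0 0 0;0 0 0 0 0 0 0;0 0 0 0 0 0 0;0 0 0 0 0 0 0;0 0 0 0 0 0 0;0 0 0 0 0 0 0;0 0 0 0 0 0 0"

```text
clock: 36.37
position: [0.4994, 0.0959, 0.0676]
ee_rot: [0.0, 0.998, 0.07, -0.0]
wrist_force: [-2.2, -0.7, 7.8]
opening: -0.0002
grasp_force: 3.7
```

```bash
python3 s.py
```

```text
36.3667 pos [0.4994 0.0959 0.0676] toolx yaw 8.071703652715502 z [-0.0005 -0.0005 -1.    ] F [-2.1823 -0.7393  7.7923] open -0.0002462440488470313 3.705132734030485 q7 [-0.1065  0.4862 -0.1818  2.0495  0.1469  0.6184 -1.8175]
jig tcp [-149.4216  -78.5159] Fjig [-2.2649 -0.4233]
```

Emit:
play_rows --targets "0 0 -0.3 0 0 0 0;0 0 -0.3 0 0 0 0;0 0 -0.3 0 0 0 0;0 0 0 0 0 0 0;0 0 0 0 0 0 0;0 0 0 0 0 0 0;0 0 0 0 0 0 0;0 0 0 0 0 0 0;0 0 0 0 0 0 0;0 0 0 0 0 0 0"

```text
clock: 37.2
position: [0.4995, 0.0959, 0.0668]
ee_rot: [0.0, 0.998, 0.07, -0.0]
wrist_force: [-3.2, -0.5, 6.9]
opening: 0.0003
grasp_force: 3.9
```

```bash
python3 s.py
```

```text
37.2 pos [0.4995 0.0959 0.0668] toolx yaw 8.070396578400773 z [-0.0004 -0.0005 -1.    ] F [-3.2135 -0.5442  6.8936] open 0.0002664092635533197 3.9077958650887012 q7 [-0.1068  0.4877 -0.1814  2.0498  0.1474  0.6166 -1.818 ]
jig tcp [-149.3987  -78.547 ] Fjig [-3.2582 -0.0843]
```

Emit:
play_rows --targets "0 0 2 0 0 0 0;0 0 6 0 0 0 0;0 0 15 0 0 0 0;0 0 25 0 0 0 0;0 0 30 0 0 0 0;0 0 35 0 0 0 0;-10 -20 30 0 0 0 0;-10 -30 0 0 0 0 0;-10 -30 0 0 0 0 0;-10 -30 0 0 0 0 0"

```text
clock: 38.03
position: [0.4595, -0.0149, 0.2105]
ee_rot: [0.0, 0.997, 0.071, 0.001]
wrist_force: [0.2, -0.5, -0.9]
opening: 0.0003
grasp_force: 0.0
```

```bash
python3 s.py; python3 - <<'E'
from h import *
exec("\n".join(l for l in open("s.py").read().split("\n")[2:] if "print" not in l))
np.set_printoptions(precision=1,suppress=True)
for cam in("top","side"):
    f=imaging.grab_frame(cam);P=cloud(f);J=P.copy();J[...,:2]=(P[...,:2]-o)@R.T
    if cam=="side":cv2.imwrite("pics/fin.png",cv2.resize(f["frame"][180:340,140:340,::-1],None,fx=4,fy=3.7,interpolation=cv2.INTER_CUBIC))
    k=box(J,-.172,-.11,-.095,-.06,.05,.1);print(cam,"bar",k.sum(),np.median(J[k]*1e3,axis=0),np.max(J[k]*1e3,axis=0))
    for y in range(-60,50,20):
        k=box(J,-.09,-.07,y/1e3,y/1e3+.02,.055,.1);print(y,np.median(J[k]*1e3,axis=0) if k.sum() else 0)
    k=box(J,-.06,.179,-.012,.012,.046,.066);print("pipe",np.median(J[k]*1e3,axis=0))
    k=box(J,-.13,-.094,-.006,.006,.046,.06);print("rear end",J[k][:,0].min()*1e3 if k.sum() else 0)
E
```

```text
38.0333 pos [ 0.4595 -0.0149  0.2105] toolx yaw 8.126472838620968 z [ 0.0023 -0.0002 -1.    ] F [ 0.16   -0.5402 -0.8614] open 0.0003065982424124538 0.0 q7 [ 0.1096  0.1812 -0.1661  2.065   0.0386  0.896  -1.5069]
jig tcp [-204.635  -182.6418] Fjig [ 0.0819 -0.5574]
top bar 142 [-141.1  -80.6   65.8] [-110.3  -73.2   70.8]
-60 [-79.9 -49.6  64.7]
-40 [-80.2 -29.9  64.4]
-20 [-80.3  -9.8  65.7]
0 [-80.1   9.9  66.7]
20 [-79.8  30.1  65.9]
40 [-79.7  48.3  69.5]
pipe [57.2 -1.2 54. ]
rear end -98.63063023215899
side bar 119 [-142.2  -74.5   64. ] [-111.5  -69.    68.8]
-60 [-79.5 -51.2  65.1]
-40 [-81.  -30.3  65.3]
-20 [-83.  -10.5  65.1]
0 [-81.3   8.6  66.4]
20 [-80.   30.5  65.7]
40 [-79.9  55.5  68.8]
pipe [55.   6.2 54.5]
rear end -98.2837611852103
```

View pics/fin.png

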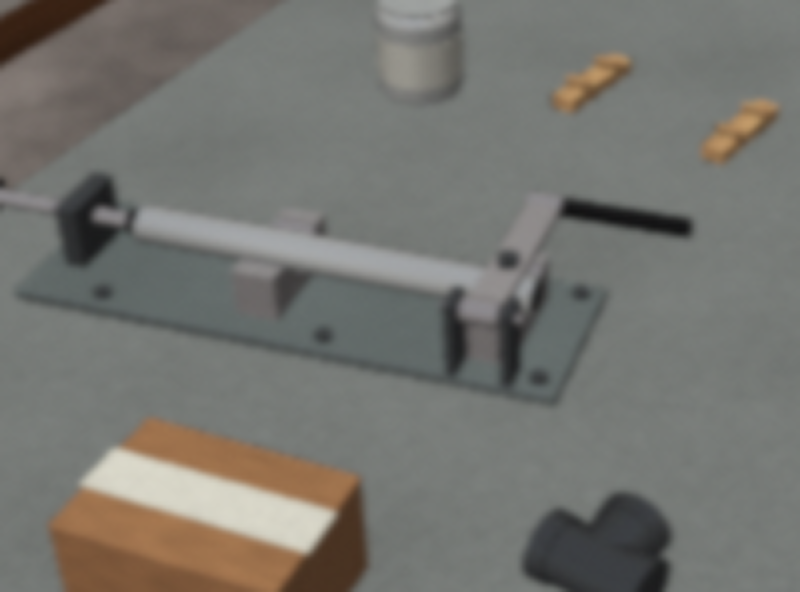

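The picture shows the strap level across the pipe (crop (240,520)). The pipe's front end touches the stop tip at (218,130), and the robot is clear of everything.

```bash
python3 -c "
from cell import workorder
print(workorder.close_job())"
```

```text
the job is handed in; nothing more can be done
None
```

I handed the job in at about 38 s: the pipe lies in both Vs, pressed home against the stop at about 11 N, and the strap is level, pressed down with about 7–8 N (8–11 N asked), so an estimated 10–12 N at the pad, which I could not measure directly.

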